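# Clamp the brass mandrel in the free cradle

### The arm

A 7-joint arm with a two-finger parallel gripper is mounted at the origin on the work surface. World frame = base frame: x ahead of the robot, y to its left, z up, the work surface at z = 0. Lengths are in m, angles in rad, forces in N, time in s.
With the tool pointing down it reaches from about 0.4 to 0.9 m from the base axis. Payload 5.5 kg.
Tool frame: the origin (TCP) lies at the very end of the fingers, on their centre line; the grasp point (between the pads) lies 19 mm behind it (arm.grasp_offset is the distance from the TCP to the grasp point, in m); z points along the fingers, y is the line along which they close (so a half turn about z gives the same grasp; the last joint's range is limited). The gripper opens to 92 mm and grips with 3 to 60 N. Pads are 19 mm wide; open, the fingers measure 130 mm over their backs; the gripper's body (75 mm by 190 mm) begins 47 mm behind the grasp point.
Start: joints at [1.388, 0.501, -0.427, 1.55, 0.221, 1.138, -0.21], TCP at [0.28, -0.586, 0.227] pointing down, gripper open.
Joint ranges: [-2.88, 2.88], [-0.31, 2.03], [-1.54, 1.56], [0.2, 2.42], [-1.41, 4.55], [0.19, 2.02], [-2.57, 2.57]. Speed limits (rad/s): [2.57, 2.57, 3.14, 3.14, 3.14, 3.14, 3.14].

### API

Orientations are given as a rotation vector (axis times angle).
In Python, from rig import arm gives the robot as it stands.
- The arm moves only by the shell command python3 -m pendant 'ROWS' [FORCE]. ROWS is a JSON object of lists of equal length, an entry for each row: "dr": the turn, a rotation vector about the tool's x, y, z each as a share of 180 degrees, from -1 to 1, a list of three; "dp": the shift along the tool's x, y, z each as a share of 0.2 m, from -1 to 1, a list of three; "gripper": the opening, from 0 (shut) to 1 (fully open). In form: {"dr": [[ax, ay, az], ...], "dp": [[dx, dy, dz], ...], "gripper": [gripper, ...]}. A call has 1 to 5 rows; each row shifts and turns the commanded pose from where the row before left it, along the tool's axes as they then stand; what a row does not reach is not made up. A row lasts 1/8 s, in which the tool goes at most 62.5 mm and 10.7 degrees, less where a joint would pass 70% of its speed; a pose out of reach is approached as far as the arm can. A call with a number of a shift or a turn outside -1 to 1 is refused whole. A call with a gripper value outside its range is refused whole. The fingers move at their own pace and stop on an object; FORCE is the grip in N (left out, the last holds). Time passes only in rows, so rows that do not move let the fingers close. It gives the time, the measured TCP pose, the force, the opening and the grip force at its end, in the units of the state.
- arm.read_state(): the state, without advancing time (a new reading comes with each control period).
- arm.grab_frame(name): name is "scene" or "top" or "wrist"; returns the picture (400x640x3 uint8, red, green, blue); there is no depth.
- arm.camera_params(name): a dict with "intrinsics" (3x3 intrinsics, pixels), "position" and "rotation" of the camera in the world; the wrist camera has in their place "T_tool_cam" (4x4, takes a point from camera to tool coordinates, whose origin is the TCP and whose axes are the flange's). Camera axes: x right, y up, looking along -z (the intrinsics and any distortion apply to the point x, -y, -z); pixel columns grow to the right and rows downward; lengths in m; the calibration is good to about 2 mm. A picture is of the moment at which its call begins: read the wrist's pose just before it. camera_params takes no time and is no camera call.
- arm.finish_job(): hands the job in; it is judged then, once.
The state is a dict: "time": time; "q": joint angles; "joint_velocities": joint speeds; "tau": joint torques, N m; "tcp_pos": TCP position; "eef_rot": TCP orientation; "force": force on the tool from outside, world axes, zero at the start; "ft_torque": the same for the moment, N m; "opening": opening from 0.0 (shut) to 1.0 (fully open); "grip_force": force on a finger pad.
Only numpy, scipy, OpenCV 4.12 (cv2) and the standard library are available. Lean on these libraries where they do the work, as an engineer would, in place of code of your own. Each camera call takes 0.05 s, during which the arm holds its last target. There are 200 camera calls.

### The job

One of the two vee cradles on the jeweller's bench already holds the steel mandrel. Swing up the lever of the other, empty cradle, lay the brass mandrel in its two vees so that its square ends hang outside the rests, and swing that lever fully down over it again. Leave the steel mandrel, its lever, and the jar, dish and bur stand as they are.

Things in the scene. Friction and masses are not known exactly. Their poses are not given: they have to be found in the camera images.
- brass_mandrel: Brass-coloured mandrel: round bar 22 mm in diameter, 170 mm long, between two end blocks 26 mm square, 12 mm long (194 mm overall, both ends alike), 0.3 to 0.55 kg. Origin at mid-length on the axis; x along the bar. Starts lying on the open bench on its square ends, axis 13 mm above the bench, to the robot's left of both cradles.
- steel_mandrel: Steel-grey mandrel: round bar 22 mm in diameter, 170 mm long, between two end blocks 26 mm square, 12 mm long (194 mm overall, both ends alike), 0.3 to 0.55 kg. Origin at mid-length on the axis; x along the bar. Starts lying in one of the two cradles under that cradle's lever.
- cradle1: Vee cradle 1, fixed; both alike and parallel, either may be the empty one. Dark wood plate 176 x 110 x 6 mm; two white 90 degree vee rests, 16 mm thick, at x = +70 and -70 mm, mouth 40 mm wide, tops 49 mm high, 124 mm free between them. Origin under plate, below the trough; x along it, z up. Lever crosses at x = +70; hinge bracket 72 mm tall at y = +45, handle at y = -60 when down.
- cradle2: Vee cradle 2, fixed; both alike and parallel, either may be the empty one. Dark wood plate 176 x 110 x 6 mm; two white 90 degree vee rests, 16 mm thick, at x = +70 and -70 mm, mouth 40 mm wide, tops 49 mm high, 124 mm free between them. Origin under plate, below the trough; x along it, z up. Lever crosses at x = +70; hinge bracket 72 mm tall at y = +45, handle at y = -60 when down.
- cradle1_seat (a point): Point in cradle 1 where the middle of a mandrel's axis is when it lies properly in both vees: 45 mm above the bench, midway between the rests. The end blocks allow 7 mm of play along the trough either way.
- cradle2_seat (a point): Point in cradle 2 where the middle of a mandrel's axis is when it lies properly in both vees: 45 mm above the bench, midway between the rests. The end blocks allow 7 mm of play along the trough either way.
- lever1 (a joint): Keeper lever of cradle 1, rad: 0 = fully down, level across the trough (stop); 1.57 = upright; 1.9 = end stop. Starts at 0 to 0.25. Stiff hinge without spring: 1 to 2 N at the handle moves it and it stays where left. Down, it clears a mandrel in the vees by 2 mm; at 1.57 it is clear of one lowered from above.
- lever2 (a joint): Keeper lever of cradle 2, rad: 0 = fully down, level across the trough (stop); 1.57 = upright; 1.9 = end stop. Starts at 0 to 0.25. Stiff hinge without spring: 1 to 2 N at the handle moves it and it stays where left. Down, it clears a mandrel in the vees by 2 mm; at 1.57 it is clear of one lowered from above.
- lever1_grip (a point): Centre of the red cross handle of lever 1: cylinder 18 mm in diameter, 28 mm long along the cradle's x (the hinge direction); pinched by its two ends it turns between the pads. 105 mm from the hinge; 63 mm above the bench when down, 168 mm when upright. Its steel bar is 14 mm wide, 10 mm thick.
- lever2_grip (a point): Centre of the red cross handle of lever 2: cylinder 18 mm in diameter, 28 mm long along the cradle's x (the hinge direction); pinched by its two ends it turns between the pads. 105 mm from the hinge; 63 mm above the bench when down, 168 mm when upright. Its steel bar is 14 mm wide, 10 mm thick.
- lever1_hinge (a point): Hinge axis of lever 1, at x = +70, y = +45, z = 63 mm in the cradle's frame; the axis runs along the cradle's x.
- lever2_hinge (a point): Hinge axis of lever 2, at x = +70, y = +45, z = 63 mm in the cradle's frame; the axis runs along the cradle's x.
- jar: Amber jar with a black cap, 52 mm across, 70 mm tall, loose bystander; origin under its centre.
- dish: Shallow metal dish, 110 mm across, 18 mm tall, loose bystander; origin under its centre.
- bur_stand: Grey block 45 x 75 x 35 mm with upright burs (71 mm tall in all), loose bystander; origin under its centre.
Not all that is in view belongs to the job. Of the things shaped like the brass_mandrel, the brass one is meant.

How it is judged:
On the way, in this order (a step that is already met when the one before it is completed fails the run):
1. the lever of the empty cradle is swung up (((horizontal distance between steel_mandrel and cradle2_seat below 0.03 m and value of joint lever1 above 0.6 rad) or (horizontal distance between steel_mandrel and cradle1_seat below 0.03 m and value of joint lever2 above 0.6 rad))), for 0.1 s.
2. the brass mandrel lies in both vees of the empty cradle (((horizontal distance between steel_mandrel and cradle2_seat below 0.03 m and distance between brass_mandrel and cradle1_seat below 0.013 m and angle between the x axis of brass_mandrel and the x axis of cradle1, either way round below 0.07 rad) or (horizontal distance between steel_mandrel and cradle1_seat below 0.03 m and distance between brass_mandrel and cradle2_seat below 0.013 m and angle between the x axis of brass_mandrel and the x axis of cradle2, either way round below 0.07 rad))), for 0.2 s.
At the end, for the whole second after the job is handed in: The brass mandrel lies at rest in the cradle that was empty at the start (its middle within 13 mm of that cradle's seat point, its axis within 0.07 rad of the trough), and that cradle's lever is down (joint below 0.09 rad); the steel mandrel is still in the other (((horizontal distance between steel_mandrel and cradle2_seat below 0.03 m and distance between brass_mandrel and cradle1_seat below 0.013 m and angle between the x axis of brass_mandrel and the x axis of cradle1, either way round below 0.07 rad and value of joint lever1 below 0.09 rad and linear speed of brass_mandrel below 0.02 m/s) or (horizontal distance between steel_mandrel and cradle1_seat below 0.03 m and distance between brass_mandrel and cradle2_seat below 0.013 m and angle between the x axis of brass_mandrel and the x axis of cradle2, either way round below 0.07 rad and value of joint lever2 below 0.09 rad and linear speed of brass_mandrel below 0.02 m/s))); the robot touches nothing.
It fails at once if the steel mandrel is shifted by more than 12 mm (distance of steel_mandrel from where it was at the start of the episode above 0.012 m).
It fails at once if the lever over the steel mandrel is moved by more than 20 mm at its handle ((horizontal distance between steel_mandrel and cradle1_seat below 0.03 m and distance of lever1_grip from where it was at the start of the episode above 0.02 m) or (horizontal distance between steel_mandrel and cradle2_seat below 0.03 m and distance of lever2_grip from where it was at the start of the episode above 0.02 m)).
It fails at once if the jar is shifted by more than 30 mm (distance of jar from where it was at the start of the episode above 0.03 m).
It fails at once if the dish is shifted by more than 30 mm (distance of dish from where it was at the start of the episode above 0.03 m).
It fails at once if the bur stand is shifted by more than 30 mm (distance of bur_stand from where it was at the start of the episode above 0.03 m).
It also fails if it takes over 72 s, if anything falls off the work surface, if the arm or the gripper's body presses on something with over 40 N, if the wrist force passes 120 N, or if a joint passes its speed limit or range.

## Working session

There is one attempt and no reset: what is moved stays moved. The work goes in short steps, Python scripts to look and compute and a shell command to move; the robot and the scene stay as the last step left them, time stands still between calls to the robot, and variables do not carry over. Pictures are saved under pics/ and viewed, at most 10 in all, crops included, and the job is handed in when it is done.

```bash
mkdir -p pics; ls; python3 - <<'E'
from rig import arm
import cv2,numpy as np
for n in("scene","top"):
    cv2.imwrite(f"pics/{n}0.png",arm.grab_frame(n)[:,:,::-1])
    print(n,arm.camera_params(n))
print(arm.camera_params("wrist")); s=arm.read_state(); print(s, arm.grasp_offset)
E
```

```text
pics
scene {'intrinsics': array([[412.34077363,   0.        , 320.02020947],
       [  0.        , 412.34077363, 201.95140169],
       [  0.        ,   0.        ,   1.        ]]), 'position': array([1.33636849, 0.23031354, 0.75096274]), 'rotation': array([0.59152996, 0.72112658, 1.60639616])}
top {'intrinsics': array([[394.86921545,   0.        , 320.73980228],
       [  0.        , 394.86921545, 198.28065276],
       [  0.        ,   0.        ,   1.        ]]), 'position': array([0.45638167, 0.09790105, 1.13604024]), 'rotation': array([ 0.09579696, -0.10852878, -1.58343585])}
{'intrinsics': array([[325.51074065,   0.        , 320.13497721],
       [  0.        , 325.51074065, 200.30136541],
       [  0.        ,   0.        ,   1.        ]]), 'T_tool_cam': array([[ 1.29694078e-03,  9.55570493e-01,  2.94759820e-01,
         7.94815016e-02],
       [ 9.99999083e-01, -1.35453667e-03, -8.76753011e-06,
         2.28726930e-04],
       [ 3.90884992e-04,  2.94759561e-01, -9.55571373e-01,
        -1.59156615e-01],
       [ 0.00000000e+00,  0.00000000e+00,  0.00000000e+00,
         1.00000000e+00]])}
{'time': 0.1, 'q': array([ 1.38817778,  0.50173767, -0.42680861,  1.55132928,  0.2207905 ,
        1.13831992, -0.21025654]), 'joint_velocities': array([-1.83753078e-03,  3.47207367e-04, -3.41746101e-05, -9.85661575e-04,
       -6.09274305e-04, -1.11834460e-03, -5.59567442e-04]), 'tau': array([-1.20132614e-02, -5.67864811e+01, -5.83883241e+00, -2.79908806e+01,
       -6.91097486e-02,  2.41003954e-02,  4.94205449e-05]), 'tcp_pos': array([ 0.2799726 , -0.58591564,  0.2257992 ]), 'eef_rot': array([-3.06216407e+00, -6.94257355e-01,  5.07468527e-04]), 'force': array([-0.0765679 , -0.54129151,  0.21710743]), 'ft_torque': array([-0.01504369,  0.00963105,  0.00695069]), 'grip_force': 0.0, 'opening': 1.0011060571138606} 0.0188
```

View pics/scene0.png

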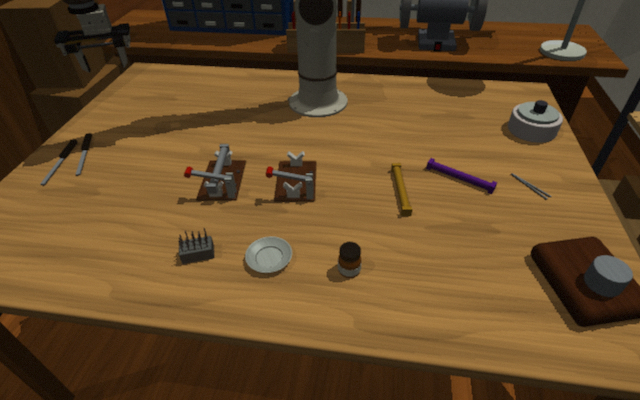

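View pics/top0.png

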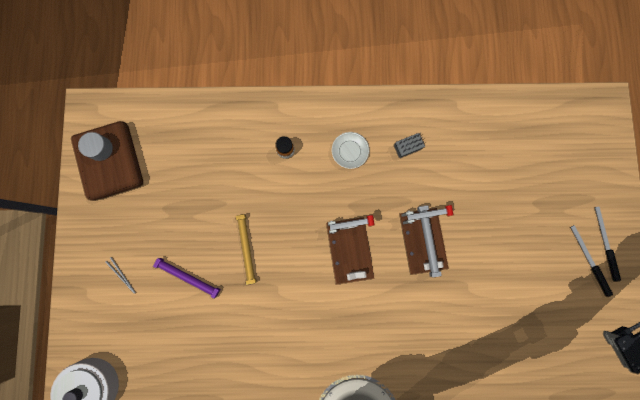

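The scene view shows the empty cradle at about (295,180) with its red handle at (270,173), and the steel mandrel in the other cradle at (220,175). The brass mandrel is at (400,190), with a purple decoy beside it. In the top view the empty cradle is at (350,250) and the brass runs from (241,217) to (251,282). I'll enlarge both views.

```bash
python3 - <<'E'
import cv2,numpy as np
t=cv2.imread("pics/top0.png")[200:295,225:385]; cv2.imwrite("pics/t1.png",cv2.resize(t,None,fx=5,fy=5,interpolation=cv2.INTER_CUBIC))
t=cv2.imread("pics/scene0.png")[140:225,255:420]; cv2.imwrite("pics/s1.png",cv2.resize(t,None,fx=4.8,fy=4.8,interpolation=cv2.INTER_CUBIC))
E
```

```text
(no output)
```

View pics/t1.png

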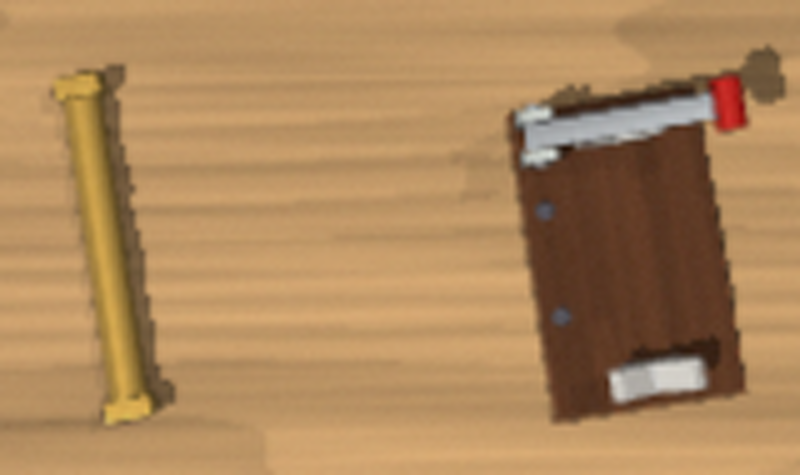

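View pics/s1.png

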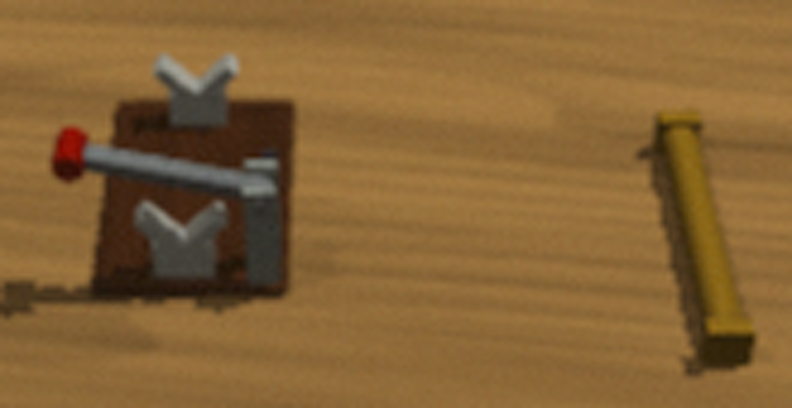

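The crops show the following:
- **Red handle:** top crop (729,102), scene crop (70,154).
- **Near-robot vee:** top crop (658,379), scene crop (197,75).
- **Brass end-block tops:** top crop (78,86) and (128,410), scene crop (678,119) and (728,329).
- **Plate corners:** also visible in both crops.

Next I'll triangulate these.

```bash
cat > h.py <<'E'
import numpy as np, cv2
from rig import arm
from scipy.spatial.transform import Rotation as R
def ray(n,uv,pose=None):
    c=arm.camera_params(n); K=c["intrinsics"]; d=np.linalg.inv(K)@[uv[0],uv[1],1]; d=np.array([d[0],-d[1],-d[2]])
    if n=="wrist":
        T=c["T_tool_cam"]; Rt=R.from_rotvec(pose[1]).as_matrix(); return Rt@T[:3,3]+pose[0],Rt@T[:3,:3]@d
    return np.array(c["position"]),R.from_rotvec(c["rotation"]).as_matrix()@d
def plane(n,uv,z,pose=None):
    p,d=ray(n,uv,pose); return p+d*(z-p[2])/d[2]
def tri(a,b):
    A=np.zeros((3,3));B=np.zeros(3)
    for p,d in(a,b):
        d=d/np.linalg.norm(d);M=np.eye(3)-np.outer(d,d);A+=M;B+=M@p
    x=np.linalg.solve(A,B); return x,[np.linalg.norm(np.cross(x-p,d/np.linalg.norm(d))) for p,d in(a,b)]
def orig(uv,s,off): return [(uv[i]+.5)/s-.5+off[i] for i in(0,1)]
E
python3 - <<'E'
from h import *
np.set_printoptions(precision=4,suppress=True)
T=lambda u:orig(u,5,(225,200)); S=lambda u:orig(u,4.8,(255,140))
for n,t,s in [("handle",(729,102),(70,154)),("brassfar",(78,86),(728,329)),("brassnear",(128,410),(678,119)),("plateNL",(555,420),(295,100)),("plateNR",(745,392),(118,102)),("vee near",(658,379),(197,75))]:
    x,e=tri(ray("top",T(t)),ray("scene",S(s))); print(n,x,np.round(e,4))
print("brass z26",plane("top",T((78,86)),.026),plane("top",T((128,410)),.026))
print("plate z6",[plane("top",T(u),.006) for u in((555,420),(745,392),(510,112))])
print("plate sc z6",[plane("scene",S(u),.006) for u in((295,100),(118,102),(93,291),(288,293))])
print("vee49",plane("top",T((658,379)),.049))
s=arm.read_state(); print(R.from_rotvec(s["eef_rot"]).as_matrix())
E
```

```text
handle [ 0.5324 -0.0409  0.0914] [0.0015 0.0015]
brassfar [0.552  0.3163 0.0251] [0.0009 0.0009]
brassnear [0.3725 0.2867 0.0256] [0.0008 0.0008]
plateNL [0.3617 0.0515 0.0093] [0.0018 0.0018]
plateNR [ 0.3754 -0.057   0.0077] [0.0005 0.0005]
vee near [ 0.3853 -0.0039  0.0405] [0.0017 0.0017]
brass z26 [0.552  0.3152 0.026 ] [0.3726 0.2857 0.026 ]
plate z6 [array([0.3617, 0.0496, 0.006 ]), array([ 0.3754, -0.0577,  0.006 ]), array([0.5351, 0.0719, 0.006 ])]
plate sc z6 [array([0.3571, 0.0525, 0.006 ]), array([ 0.3733, -0.0571,  0.006 ]), array([ 0.547 , -0.0315,  0.006 ]), array([0.5342, 0.0772, 0.006 ])]
vee49 [ 0.3862 -0.0048  0.049 ]
[[ 0.9022  0.4313 -0.0007]
 [ 0.4313 -0.9022  0.0016]
 [ 0.0001 -0.0017 -1.    ]]
```

```bash
python3 -m pendant '{"dr":[[0,0,0],[0,0,0],[0,0,0],[0,0,0],[0,0,0]],"dp":[[0.23,-0.193,-0.03],[0.23,-0.193,-0.03],[0.23,-0.193,-0.03],[0.23,-0.193,-0.03],[0.23,-0.193,-0.03]],"gripper":[1,1,1,1,1]}'; python3 -m pendant '{"dr":[[0,0,0],[0,0,0],[0,0,0],[0,0,0],[0,0,0]],"dp":[[0.23,-0.193,0],[0.23,-0.193,0],[0.23,-0.193,0],[0.23,-0.193,0],[0.23,-0.193,0]],"gripper":[1,1,1,1,1]}'; python3 -c "
from rig import arm;print(arm.read_state()['q'])"
```

```text
time: 0.72
tcp_pos: [0.4049, -0.3112, 0.2567]
eef_rot: [-3.064, -0.694, 0.0]
force: [0.7, -0.1, -0.1]
opening: 1.001
grip_force: 0.0
time: 1.35
tcp_pos: [0.5292, -0.0383, 0.2566]
eef_rot: [3.064, 0.694, -0.0]
force: [0.6, -0.0, 0.9]
opening: 1.001
grip_force: 0.0
[ 0.63934643  0.30250367 -0.74115187  1.80893724  0.22619336  1.11672278
 -1.30487436]
```

```bash
python3 -m pendant '{"dr":[[0,0,-0.057],[0,0,-0.057],[0,0,-0.057],[0,0,-0.057],[0,0,-0.057]],"dp":[[0,0,0],[0,0,0],[0,0,0],[0,0,0],[0,0,0]],"gripper":[1,1,1,1,1]}'; python3 -m pendant '{"dr":[[0,0,-0.057],[0,0,-0.057],[0,0,0],[0,0,0]],"dp":[[0,0,0],[0,0,0],[0,0,0],[0,0,0]],"gripper":[1,1,1,1]}';python3 - <<'E'
from h import *
s=arm.read_state(); f=arm.grab_frame("wrist"); cv2.imwrite("pics/w1.png",f[:,:,::-1])
print(s['q'],s['tcp_pos'],s['eef_rot'],R.from_rotvec(s["eef_rot"]).as_matrix())
np.savez("w1.npz",p=s['tcp_pos'],r=s['eef_rot'])
E
```

```text
time: 1.98
tcp_pos: [0.5285, -0.0398, 0.2564]
eef_rot: [-2.455, -1.959, 0.001]
force: [-0.3, 0.3, -0.1]
opening: 1.003
grip_force: 0.0
time: 2.48
tcp_pos: [0.5287, -0.0399, 0.2565]
eef_rot: [-2.078, -2.355, 0.0]
force: [0.4, -0.3, 0.4]
opening: 0.998
grip_force: 0.0
[ 0.82187145  0.37217585 -0.98512156  1.80490775  0.33868659  1.14686054
 -0.1492421 ] [ 0.52872325 -0.03991954  0.25654367] [-2.07820431e+00 -2.35548401e+00  1.73431372e-04] [[-1.24591240e-01  9.92208091e-01 -3.55476772e-04]
 [ 9.92208133e-01  1.24591305e-01  1.66373716e-04]
 [ 2.09366662e-04 -3.31978237e-04 -9.99999923e-01]]
```

View pics/w1.png

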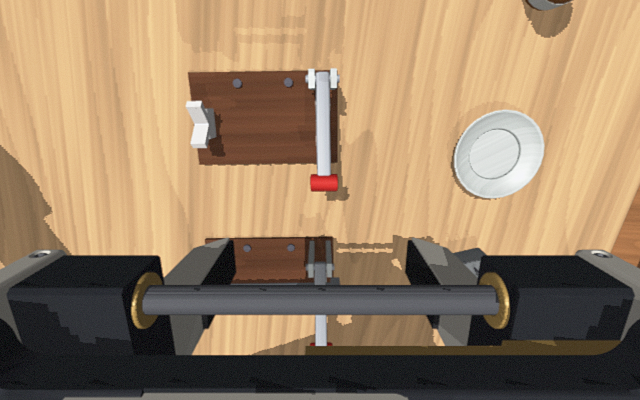

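The wrist view shows the handle at (323,183), the hinge at about (322,78), the near-robot vee at (199,125), and plate corners at (189,72), (199,164) and (341,162).

```bash
python3 - <<'E'
from h import *
np.set_printoptions(precision=4,suppress=True)
d=np.load("w1.npz");P=(d['p'],d['r'])
T=lambda u:orig(u,5,(225,200)); S=lambda u:orig(u,4.8,(255,140))
hw=ray("wrist",(323,183),P)
print(tri(hw,ray("top",T((729,102)))),tri(hw,ray("scene",S((70,154)))))
c=[plane("wrist",u,.006,P) for u in((189,72),(199,164),(341,162),(339,70))];print(c)
print("ctr",sum(c)/4,"hinge75",plane("wrist",(322,78),.072,P))
print("vee arms z49",plane("wrist",(195,101),.049,P),plane("wrist",(199,146),.049,P),plane("wrist",(193,103),.049,P))
E
```

```text
(array([ 0.5324, -0.0429,  0.0857]), [np.float64(0.0007133243972143675), np.float64(0.0007133243972144541)]) (array([ 0.5314, -0.0406,  0.0908]), [np.float64(0.0008748296201753239), np.float64(0.0008748296201753496)])
[array([0.3616, 0.0508, 0.006 ]), array([ 0.3752, -0.0577,  0.006 ]), array([ 0.5542, -0.0324,  0.006 ]), array([0.5361, 0.0752, 0.006 ])]
ctr [0.4568 0.009  0.006 ] hinge75 [0.5176 0.0599 0.072 ]
vee arms z49 [0.3847 0.021  0.049 ] [ 0.3898 -0.027   0.049 ] [0.3826 0.0187 0.049 ]
```

```bash
python3 -m pendant '{"dr":[[0,0,0],[0,0,0],[0,0,0],[0,0,0],[0,0,0]],"dp":[[-0.0075,0.0155,0.23],[0,0,0.23],[0,0,0.23],[0,0,0.23],[0,0,0.02]],"gripper":[1,1,1,1,1]}' 15; python3 -m pendant '{"dr":[[0,0,0],[0,0,0],[0,0,0],[0,0,0],[0,0,0]],"dp":[[0,0,0],[0,0,0],[0,0,0],[0,0,0],[0,0,0]],"gripper":[0.2,0.2,0.2,0.2,0.2]}' 15
```

```text
time: 3.15
tcp_pos: [0.5294, -0.0408, 0.0661]
eef_rot: [-2.072, -2.355, 0.006]
force: [-0.7, 0.1, 1.4]
opening: 0.998
grip_force: 0.0
time: 3.78
tcp_pos: [0.5323, -0.0411, 0.0691]
eef_rot: [2.074, 2.359, 0.0]
force: [-0.2, -1.2, 0.0]
opening: 0.502
grip_force: 0.0
```

```bash
python3 -m pendant '{"dr":[[0,0,0],[0,0,0],[0,0,0],[0,0,0]],"dp":[[0,0,0],[0,0,0],[0,0,0],[0,0,0]],"gripper":[0.2,0.2,0.2,0.2]}' 15;  python3 - <<'E'
import numpy as np
r,t0=.105,.24
p=np.array([r*np.cos(t0),0,r*np.sin(t0)])
for t in np.arange(t0,1.9,.15):
    print(round(t,2),"x",round(r*(np.cos(t0)-np.cos(t))/.2,3),"z",round(-r*(np.sin(t)-np.sin(t0))/.2,3), "step", np.round([r*(np.cos(t)-np.cos(t+.15))/.2,-r*(np.sin(t+.15)-np.sin(t))/.2],3))
E
```

```text
time: 4.28
tcp_pos: [0.5324, -0.0409, 0.0687]
eef_rot: [2.074, 2.359, 0.001]
force: [1.5, 0.6, -1.0]
opening: 0.304
grip_force: 15.0
0.24 x 0.0 z -0.0 step [ 0.024 -0.075]
0.39 x 0.024 z -0.075 step [ 0.035 -0.07 ]
0.54 x 0.06 z -0.145 step [ 0.045 -0.064]
0.69 x 0.105 z -0.209 step [ 0.054 -0.057]
0.84 x 0.16 z -0.266 step [ 0.062 -0.048]
0.99 x 0.222 z -0.314 step [ 0.069 -0.038]
1.14 x 0.291 z -0.352 step [ 0.074 -0.027]
1.29 x 0.364 z -0.38 step [ 0.077 -0.016]
1.44 x 0.441 z -0.396 step [ 0.079 -0.004]
1.59 x 0.52 z -0.4 step [0.078 0.007]
1.74 x 0.598 z -0.393 step [0.076 0.019]
1.89 x 0.675 z -0.374 step [0.073 0.03 ]
```

```bash
python3 -m pendant '{"dr":[[0,0,0],[0,0,0],[0,0,0],[0,0,0],[0,0,0]],"dp":[[0.024,0,-0.075],[0.035,0,-0.07],[0.045,0,-0.064],[0.054,0,-0.057],[0.062,0,-0.048]],"gripper":[0.2,0.2,0.2,0.2,0.2]}' 15; python3 -m pendant '{"dr":[[0,0,0],[0,0,0],[0,0,0],[0,0,0],[0,0,0]],"dp":[[0.069,0,-0.038],[0.074,0,-0.027],[0.077,0,-0.016],[0.079,0,-0.004],[0.078,0,0.007]],"gripper":[0.2,0.2,0.2,0.2,0.2]}'; python3 -m pendant '{"dr":[[0,0,0],[0,0,0]],"dp":[[0,0,0],[0,0,0]],"gripper":[0.2,0.2]}'
```

```text
time: 4.9
tcp_pos: [0.5262, 0.003, 0.1323]
eef_rot: [2.074, 2.359, -0.001]
force: [1.6, -0.3, -3.3]
opening: 0.304
grip_force: 15.0
time: 5.52
tcp_pos: [0.5156, 0.0789, 0.1473]
eef_rot: [-2.073, -2.359, 0.002]
force: [-2.6, -2.4, 0.8]
opening: 0.302
grip_force: 15.0
time: 5.78
tcp_pos: [0.5156, 0.0797, 0.1472]
eef_rot: [-2.07, -2.359, -0.0]
force: [-5.7, 2.5, 6.6]
opening: 0.304
grip_force: 15.0
```

```bash
python3 -m pendant '{"dr":[[0,0,0],[0,0,0],[0,0,0],[0,0,0],[0,0,0]],"dp":[[0,0,0],[0,0,0],[0,0,-0.1],[0,0,-0.2],[0,0,-0.2]],"gripper":[0.7,0.7,0.7,0.7,0.7]}'; python3 -m pendant '{"dr":[[0,0,0],[0,0,-0.057],[0,0,0],[0,0,0],[0,0,0]],"dp":[[0,0,0],[0,0,0],[0.282,-0.032,0],[0.282,-0.032,0],[0.282,-0.032,0]],"gripper":[0.7,0.7,0.7,0.7,0.7]}';  python3 -m pendant '{"dr":[[0,0,-0.057],[0,0,-0.057],[0,0,-0.057],[0,0,-0.057],[0,0,-0.057]],"dp":[[0.282,-0.032,0],[0,0,0],[0,0,0],[0,0,0],[0,0,0]],"gripper":[0.7,0.7,0.7,0.7,0.7]}';  python3 -m pendant '{"dr":[[0,0,-0.057],[0,0,-0.057],[0,0,-0.055],[0,0,0],[0,0,0]],"dp":[[0,0,0],[0,0,0],[0,0,0],[0,0,0],[0,0,0]],"gripper":[0.7,0.7,0.7,0.7,0.7]}'
python3 - <<'E'
from h import *
s=arm.read_state(); f=arm.grab_frame("wrist"); cv2.imwrite("pics/w2.png",f[:,:,::-1])
cv2.imwrite("pics/scene2.png",arm.grab_frame("scene")[:,:,::-1])
print(s['q'],s['tcp_pos'],s['eef_rot'],R.from_rotvec(s["eef_rot"]).as_matrix())
np.savez("w2.npz",p=s['tcp_pos'],r=s['eef_rot'])
E
```

```text
time: 6.4
tcp_pos: [0.5171, 0.0777, 0.2494]
eef_rot: [2.074, 2.36, 0.002]
force: [0.4, -0.9, 0.9]
opening: 0.697
grip_force: 0.0
time: 7.02
tcp_pos: [0.4467, 0.2339, 0.2474]
eef_rot: [1.856, 2.534, 0.0]
force: [1.0, 1.0, 0.5]
opening: 0.704
grip_force: 0.0
time: 7.65
tcp_pos: [0.4241, 0.2845, 0.2472]
eef_rot: [0.566, 3.09, -0.0]
force: [-0.5, 0.4, -0.2]
opening: 0.702
grip_force: 0.0
time: 8.28
tcp_pos: [0.4241, 0.2846, 0.2471]
eef_rot: [0.25, -3.131, -0.0]
force: [0.1, 0.2, 0.6]
opening: 0.703
grip_force: 0.0
[ 0.40721679  0.58864566 -1.41176782  1.85581476  0.61647474  1.24699521
  0.53555516] [0.42412785 0.28463911 0.24713895] [ 2.50496063e-01 -3.13142674e+00 -1.76977294e-05] [[-9.87283210e-01 -1.58971184e-01 -1.63156096e-04]
 [-1.58971186e-01  9.87283223e-01 -1.74824501e-06]
 [ 1.61359197e-04  2.42111052e-05 -9.99999987e-01]]
```

View pics/w2.png

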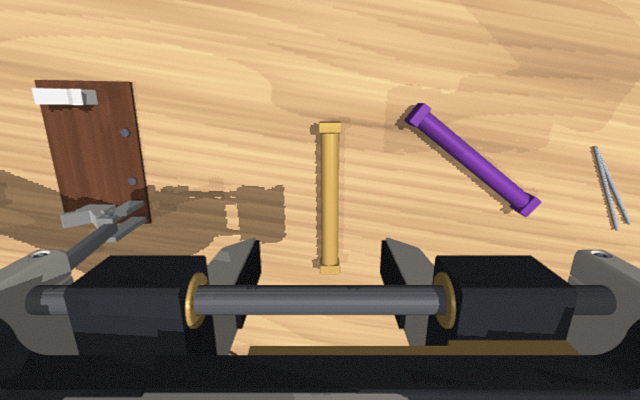

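The wrist view shows the brass end-block tops at about (330,127) and (328,268), with the bar running nearly vertical between them. The cradle's lever is up at left.

```bash
python3 - <<'E'
from h import *
np.set_printoptions(precision=4,suppress=True)
d=np.load("w2.npz");P=(d['p'],d['r']);Rm=R.from_rotvec(d['r']).as_matrix()
T=lambda u:orig(u,5,(225,200)); S=lambda u:orig(u,4.8,(255,140))
a,b=(330,127),(329,268)
print(tri(ray("wrist",a,P),ray("top",T((128,410)))),tri(ray("wrist",b,P),ray("top",T((78,86)))))
A,B=plane("wrist",a,.026,P),plane("wrist",b,.026,P); m=(A+B)/2; print(A,B,m,np.linalg.norm(A-B),np.arctan2(*(B-A)[1::-1]))
t=np.array([m[0],m[1],.013-.0188]);print((Rm.T@(t-d['p']))/.2)
E
```

```text
(array([0.3724, 0.2874, 0.019 ]), [np.float64(0.0006102070422541939), np.float64(0.0006102070422541663)]) (array([0.5525, 0.3167, 0.0216]), [np.float64(0.0006230720512436041), np.float64(0.0006230720512435798)])
[0.3723 0.2876 0.026 ] [0.5503 0.3168 0.026 ] [0.4613 0.3022 0.026 ] 0.18036153184615056 0.16265540982567328
[-0.1976  0.057   1.2647]
```

```bash
python3 -m pendant '{"dr":[[0,0,0],[0,0,0],[0,0,0],[0,0,0],[0,0,0]],"dp":[[-0.198,0.056,0],[0,0,0.26],[0,0,0.26],[0,0,0.26],[0,0,0.26]],"gripper":[0.7,0.7,0.7,0.7,0.7]}'; python3 -m pendant '{"dr":[[0,0,0],[0,0,0],[0,0,0],[0,0,0],[0,0,0]],"dp":[[0,0,0.1],[0,0,0.07],[0,0,0],[0,0,0],[0,0,0]],"gripper":[0.7,0.7,0.7,0.7,0.1]}'; python3 -m pendant '{"dr":[[0,0,0],[0,0,0],[0,0,0],[0,0,0],[0,0,0]],"dp":[[0,0,0],[0,0,0],[0,0,0],[0,0,0],[0,0,0]],"gripper":[0.1,0.1,0.1,0.1,0.1]}' 35; python3 -c "
from rig import arm;print(arm.read_state()['q'])"
```

```text
time: 9.0
tcp_pos: [0.4619, 0.3021, 0.0378]
eef_rot: [-0.253, 3.13, -0.0]
force: [0.6, 0.4, 0.2]
opening: 0.702
grip_force: 0.0
time: 9.62
tcp_pos: [0.4623, 0.3027, 0.0064]
eef_rot: [-0.255, 3.129, 0.001]
force: [-0.1, -0.5, 1.0]
opening: 0.635
grip_force: 0.0
time: 10.25
tcp_pos: [0.4614, 0.3023, 0.0052]
eef_rot: [-0.256, 3.131, 0.0]
force: [-0.1, 0.8, 0.7]
opening: 0.228
grip_force: 35.0
[ 0.12030197  0.90520782 -1.01720989  1.9185576   0.98952731  0.92821587
  0.32987153]
```

```bash
python3 -m pendant '{"dr":[[0,0,0],[0,0,0],[0,0,0],[0,0,0],[0,0,0.0095]],"dp":[[0,0,-0.2],[0,0,-0.3],[0,0,-0.3],[0,0,-0.3],[0,0,0]],"gripper":[0.1,0.1,0.1,0.1,0.1]}'; python3 -m pendant '{"dr":[[0,0,0],[0,0,0],[0,0,0],[0,0,0],[0,0,0]],"dp":[[0.038,-0.243,0],[0.038,-0.243,0],[0.038,-0.243,0],[0.038,-0.243,0],[0.038,-0.243,0]],"gripper":[0.1,0.1,0.1,0.1,0.1]}'; python3 -m pendant '{"dr":[[0,0,0],[0,0,0],[0,0,0]],"dp":[[0.038,-0.242,0],[0,0,0],[0,0,0]],"gripper":[0.1,0.1,0.1]}';python3 - <<'E'
from h import *
s=arm.read_state(); f=arm.grab_frame("wrist"); print(s['q'],s['tcp_pos'],s['eef_rot'])
np.savez("w3.npz",p=s['tcp_pos'],r=s['eef_rot'])
cv2.imwrite("pics/w3.png",f[:,:,::-1])
E
```

```text
time: 10.88
tcp_pos: [0.4628, 0.3043, 0.2291]
eef_rot: [-0.207, 3.129, 0.005]
force: [0.4, 0.1, -5.4]
opening: 0.225
grip_force: 35.0
time: 11.5
tcp_pos: [0.4544, 0.054, 0.2232]
eef_rot: [0.208, -3.132, 0.0]
force: [0.7, -0.9, -3.8]
opening: 0.232
grip_force: 35.0
time: 11.88
tcp_pos: [0.4539, 0.0072, 0.224]
eef_rot: [0.207, -3.133, -0.001]
force: [-0.8, 0.6, -4.3]
opening: 0.229
grip_force: 35.0
[ 1.10910251  0.53922149 -1.49438515  2.00524101  0.58988343  1.16411026
  1.07030787] [0.45386199 0.00716229 0.22396892] [ 2.07147722e-01 -3.13279738e+00 -1.08991436e-03]
```

View pics/w3.png

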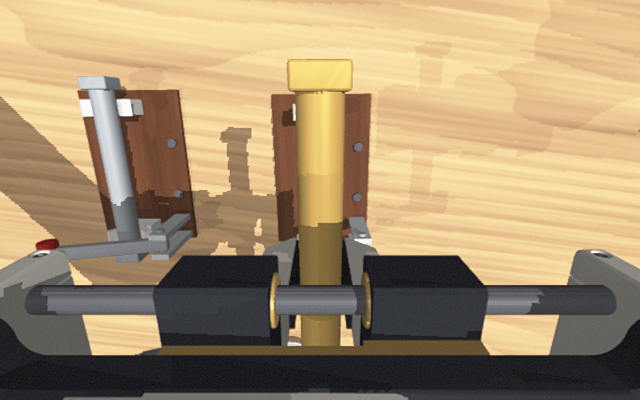

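The wrist view shows the brass end block at (320,75), the plate's near corners at (272,94) and (371,94), and the bar centred over the plate. The steel mandrel is undisturbed. I'll check the alignment numerically.

```bash
python3 - <<'E'
from h import *
np.set_printoptions(precision=4,suppress=True)
d=np.load("w3.npz");P=(d['p'],d['r']);Rm=R.from_rotvec(d['r']).as_matrix()
for u in((272,94),(371,94)): print(plane("wrist",u,.006,P))
z=.224+.008+.013
print("block end",plane("wrist",(320,60),z,P),"blk inner",plane("wrist",(320,90),z,P)); print(Rm[:,0])
# expected near plate corners & seat from cradle estimate
y=.133;c=np.array([.455,.0075]);X=np.array([np.cos(y),np.sin(y)]);Y=np.array([-X[1],X[0]])
print(c-.088*X+.055*Y,c-.088*X-.055*Y,"exp block end",d['p'][:2]-.097*X)
t=np.array([*c,.037]);print((Rm.T@(t-d['p']))/.2)
E
```

```text
[ 0.3748 -0.0569  0.006 ]
[0.3603 0.0513 0.006 ]
block end [ 0.3593 -0.0058  0.245 ] blk inner [ 0.3704 -0.0043  0.245 ]
[-0.9913 -0.1317  0.0019]
[0.3605 0.0503] [ 0.3751 -0.0587] exp block end [ 0.3577 -0.0057]
[-0.0076  0.0002  0.9348]
```

```bash
python3 -m pendant '{"dr":[[0,0,0],[0,0,0],[0,0,0],[0,0,0],[0,0,0]],"dp":[[0,0.004,0.2],[0,0,0.2],[0,0,0.2],[0,0,0.15],[0,0,0.1]],"gripper":[0.1,0.1,0.1,0.1,0.1]}'; python3 -m pendant '{"dr":[[0,0,0],[0,0,0],[0,0,0],[0,0,0]],"dp":[[0,0,0.05],[0,0,0.02],[0,0,0],[0,0,0]],"gripper":[0.1,0.1,0.1,0.1]}'
```

```text
time: 12.55
tcp_pos: [0.4539, 0.0102, 0.0535]
eef_rot: [0.215, -3.133, -0.002]
force: [0.3, -0.0, -3.2]
opening: 0.225
grip_force: 35.0
time: 13.05
tcp_pos: [0.4554, 0.0082, 0.0418]
eef_rot: [-0.209, 3.133, -0.0]
force: [0.0, 0.4, -4.1]
opening: 0.228
grip_force: 35.0
```

```bash
python3 -m pendant '{"dr":[[0,0,0],[0,0,0],[0,0,0],[0,0,0]],"dp":[[0,0,0.012],[0,0,0.008],[0,0,0.004],[0,0,0]],"gripper":[0.1,0.1,0.1,0.1]}'
```

```text
time: 13.55
tcp_pos: [0.4559, 0.0065, 0.0372]
eef_rot: [-0.207, 3.133, -0.005]
force: [-0.8, -4.6, 8.1]
opening: 0.229
grip_force: 35.0
```

```bash
python3 -m pendant '{"dr":[[0,0,0],[0,0,0],[0,0,0],[0,0,0],[0,0,0]],"dp":[[0,0,0],[0,0,0],[0,0,0],[0,0,-0.2],[0,0,-0.3]],"gripper":[0.5,0.5,0.5,0.5,0.5]}'; python3 -m pendant '{"dr":[[0,0,0],[0,0,0],[0,0,0],[0,0,0]],"dp":[[0,0,-0.3],[0,0,-0.2],[0,0,0],[0,0,0]],"gripper":[0.7,0.7,0.7,0.7]}';python3 - <<'E'
from h import *
s=arm.read_state(); f=arm.grab_frame("wrist"); g=arm.grab_frame("scene");print(s['q'],s['tcp_pos'],s['eef_rot'])
np.savez("w4.npz",p=s['tcp_pos'],r=s['eef_rot'])
g=cv2.resize(g[120:245,170:370],(640,400),interpolation=cv2.INTER_CUBIC); f=cv2.resize(f[:250],(640,250))
v=np.vstack([f[:200],g])[:600]
cv2.imwrite("pics/w4.png",v[:,:,::-1])
E
```

```text
time: 14.18
tcp_pos: [0.4535, 0.0085, 0.1364]
eef_rot: [0.21, -3.131, -0.003]
force: [2.1, -0.9, 0.2]
opening: 0.499
grip_force: 0.0
time: 14.68
tcp_pos: [0.4543, 0.0078, 0.2356]
eef_rot: [0.209, -3.134, 0.001]
force: [-0.7, 0.3, 0.0]
opening: 0.698
grip_force: 0.0
[ 1.11822888  0.49524271 -1.48591679  1.99178438  0.54202101  1.16427868
  1.11333558] [0.45428994 0.00776541 0.2356057 ] [ 2.08666464e-01 -3.13383482e+00  9.27786984e-04]
```

View pics/w4.png

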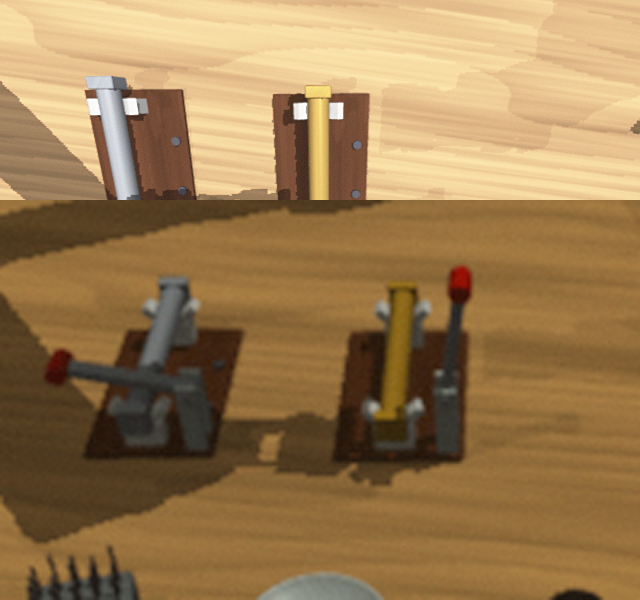

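```bash
python3 -m pendant '{"dr":[[0,0,0.0558],[0,0,0.0558],[0,0,0.0558],[0,0,0.0558],[0,0,0.0558]],"dp":[[0,0,0],[0,0,0],[0,0,0],[0,0,0],[0,0,0]],"gripper":[0.7,0.7,0.7,0.7,0.7]}'; python3 -m pendant '{"dr":[[0,0,0.0558],[0,0,0.0558],[0,0,0.0558],[0,0,0.0558],[0,0,0]],"dp":[[0,0,0],[0,0,0],[0,0,0],[0,0,0],[0,0,0]],"gripper":[0.7,0.7,0.7,0.7,0.7]}'; python3 -m pendant '{"dr":[[0,0,0],[0,0,0],[0,0,0],[0,0,0]],"dp":[[0.159,0.175,0],[0.159,0.175,0],[0,0,0],[0,0,0]],"gripper":[0.7,0.7,0.7,0.7]}'
```

```text
time: 15.4
tcp_pos: [0.4539, 0.0083, 0.2352]
eef_rot: [-1.148, -2.922, 0.0]
force: [-0.6, 0.4, 0.5]
opening: 0.699
grip_force: 0.0
time: 16.02
tcp_pos: [0.4541, 0.0083, 0.2354]
eef_rot: [-2.073, -2.358, 0.002]
force: [0.1, -0.2, 0.3]
opening: 0.701
grip_force: 0.0
time: 16.52
tcp_pos: [0.5153, 0.08, 0.2354]
eef_rot: [-2.072, -2.359, 0.002]
force: [-0.6, -1.0, -0.5]
opening: 0.695
grip_force: 0.0
```

```bash
python3 -m pendant '{"dr":[[0,0,0],[0,0,0],[0,0,0],[0,0,0],[0,0,0]],"dp":[[0,0,0.2],[0,0,0.2],[0,0,0.042],[0,0,0],[0,0,0]],"gripper":[0.7,0.7,0.7,0.7,0.2]}' 15; python3 -m pendant '{"dr":[[0,0,0],[0,0,0],[0,0,0],[0,0,0],[0,0,0]],"dp":[[0,0,0],[0,0,0],[0,0,0],[0,0,0],[0,0,0]],"gripper":[0.2,0.2,0.2,0.2,0.2]}' 15;  python3 - <<'E'
import numpy as np
r=.105
T=np.linspace(1.74,0,13)
for a,b in zip(T,T[1:]): print(round(b,2), np.round([r*(np.cos(a)-np.cos(b))/.2,r*(np.sin(a)-np.sin(b))/.2],3))
E
```

```text
time: 17.15
tcp_pos: [0.5173, 0.08, 0.1495]
eef_rot: [2.076, 2.356, 0.003]
force: [0.4, 0.5, -0.4]
opening: 0.635
grip_force: 0.0
time: 17.77
tcp_pos: [0.5155, 0.0801, 0.1481]
eef_rot: [-2.076, -2.357, 0.002]
force: [-3.6, -0.9, 5.6]
opening: 0.305
grip_force: 15.0
1.6 [-0.076 -0.007]
1.45 [-0.076  0.004]
1.31 [-0.075  0.015]
1.16 [-0.072  0.025]
1.02 [-0.067  0.035]
0.87 [-0.062  0.045]
0.73 [-0.054  0.053]
0.58 [-0.046  0.06 ]
0.44 [-0.037  0.066]
0.29 [-0.027  0.071]
0.15 [-0.016  0.074]
0.0 [-0.006  0.076]
```

```bash
python3 -m pendant '{"dr":[[0,0,0],[0,0,0],[0,0,0],[0,0,0],[0,0,0]],"dp":[[-0.076,0,-0.007],[-0.076,0,0.004],[-0.075,0,0.015],[-0.072,0,0.025],[-0.067,0,0.035]],"gripper":[0.2,0.2,0.2,0.2,0.2]}'; python3 -m pendant '{"dr":[[0,0,0],[0,0,0],[0,0,0],[0,0,0],[0,0,0]],"dp":[[-0.062,0,0.045],[-0.054,0,0.053],[-0.046,0,0.06],[-0.037,0,0.066],[-0.027,0,0.071]],"gripper":[0.2,0.2,0.2,0.2,0.2]}'; python3 -m pendant '{"dr":[[0,0,0],[0,0,0],[0,0,0],[0,0,0]],"dp":[[-0.016,0,0.074],[-0.006,0,0.07],[0,0,0],[0,0,0]],"gripper":[0.2,0.2,0.2,0.2]}'
```

```text
time: 18.4
tcp_pos: [0.5258, 0.0063, 0.133]
eef_rot: [2.078, 2.356, 0.001]
force: [-0.1, 5.0, -3.0]
opening: 0.308
grip_force: 15.0
time: 19.02
tcp_pos: [0.532, -0.0383, 0.0739]
eef_rot: [2.076, 2.356, 0.001]
force: [2.6, -0.8, 2.2]
opening: 0.301
grip_force: 15.0
time: 19.52
tcp_pos: [0.5326, -0.0422, 0.045]
eef_rot: [2.076, 2.356, 0.001]
force: [4.6, -1.5, -1.7]
opening: 0.304
grip_force: 15.0
```

```bash
python3 -m pendant '{"dr":[[0,0,0],[0,0,0],[0,0,0],[0,0,0]],"dp":[[0,0,0.01],[0,0,0.01],[0,0,0],[0,0,0]],"gripper":[0.2,0.2,0.2,0.2]}'
```

```text
time: 20.02
tcp_pos: [0.5326, -0.0422, 0.0427]
eef_rot: [2.075, 2.356, -0.0]
force: [0.0, -2.6, 12.8]
opening: 0.3
grip_force: 15.0
```

```bash
python3 -m pendant '{"dr":[[0,0,0],[0,0,0],[0,0,0],[0,0,0],[0,0,0]],"dp":[[0,0,0],[0,0,0],[0,0,0],[0,0,-0.2],[0,0,-0.3]],"gripper":[0.8,0.8,0.8,0.8,0.8]}'; python3 -m pendant '{"dr":[[0,0,0],[0,0,0],[0,0,0],[0,0,0],[0,0,0]],"dp":[[0,0,-0.3],[0,0,-0.3],[0,0,0],[0,0,0],[0,0,0]],"gripper":[0.8,0.8,0.8,0.8,0.8]}';python3 - <<'E'
from h import *
s=arm.read_state(); f=arm.grab_frame("wrist"); g=arm.grab_frame("scene")
g=cv2.resize(g[120:245,170:370],(640,400),interpolation=cv2.INTER_CUBIC)
cv2.imwrite("pics/w5.png",np.vstack([f[40:240],g])[:,:,::-1])
E
```

```text
time: 20.65
tcp_pos: [0.5297, -0.0415, 0.1409]
eef_rot: [-2.073, -2.354, 0.003]
force: [1.3, -1.4, 0.4]
opening: 0.777
grip_force: 0.0
time: 21.28
tcp_pos: [0.5304, -0.0419, 0.26]
eef_rot: [-2.075, -2.355, 0.003]
force: [0.6, 0.0, -0.8]
opening: 0.801
grip_force: 0.0
```

View pics/w5.png

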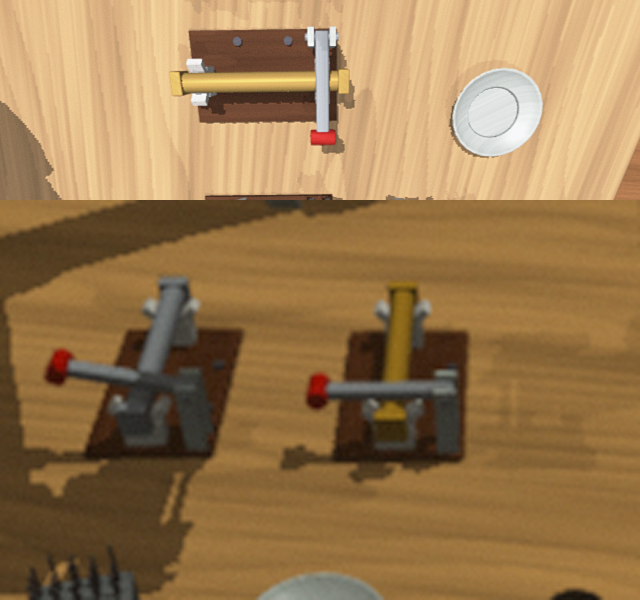

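The brass mandrel lies in both vees with its square ends outside the rests. Its lever is level, with the handle at about (318,390), and the steel mandrel and its lever haven't moved. The gripper is clear, so I'm handing in.

```bash
python3 -c "
from rig import arm;print(arm.finish_job())"
```

```text
the job is handed in; nothing more can be done
None
```

The brass mandrel lies in both vees of the cradle that was empty, with that lever swung fully down over it and the steel mandrel and its lever unmoved in the last picture; the job was handed in at about 21 s, and no verdict came back.

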